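Line up the tower studies by height along the model street

ROBOT

A 6-joint arm with a two-finger parallel gripper is mounted at the origin on the work surface. World frame = base frame: x ahead of the robot, y to its left, z up, the work surface at z = 0. Lengths are in mm, angles in rad, forces in N, time in s.
With the tool pointing down it reaches from about 350 to 775 mm from the base axis. Payload 7.3 kg.
Tool frame: the origin (TCP) lies at the very end of the fingers, on their centre line; the grasp point (between the pads) lies behind it (bot.grip_point_offset is the z of the grasp point in the tool frame, in mm); z points along the fingers, y is the line along which they close (so a half turn about z gives the same grasp; the last joint's range is limited). The gripper opens to 92 mm and grips with 3 to 60 N. Pads are 19 mm wide; open, the fingers measure 130 mm over their backs; the gripper's body (75 mm by 190 mm) begins 47 mm behind the grasp point.
Start: joints at [-0.146, 0.342, 1.524, -0, 1.275, -0.146], TCP at [525.019, 0.019, 226.741] pointing down, gripper open.
Joint ranges: [-2.53, 2.53], [-0.77, 2.02], [0.04, 2.7], [-1, 4.14], [0.28, 2.66], [-3.11, 3.11]. Speed limits (rad/s): [2.57, 2.57, 3.14, 3.14, 3.14, 3.14].

INTERFACE

Orientations are given as [roll, pitch, yaw] about the fixed x, y, z axes, in that order (R = Rz(yaw) Ry(pitch) Rx(roll)).
In Python, from plant import bot gives the robot as it stands. The module is installed in compiled form; this text tells all that it offers.
- The arm moves only by the shell command python3 -m crank 'ROWS'. ROWS is JSON, a list that holds one entry, the list of rows, each a list of 5 numbers: the opening, from 0 (shut) to 1 (fully open), then the shift along the tool's x, y, z in cm, then the turn about the tool's z in degrees. In form: [[[claw, x, y, z, turn], ...]]. A call has exactly 10 rows; each row is the pose to reach, as a shift and turn from the pose commanded when the call began, along the tool's axes at that moment; what a row does not reach only later rows make up. A row lasts 1/10 s, in which the tool goes at most 50 mm and 8.59 degrees, less where a joint would pass 70% of its speed; a pose out of reach is approached as far as the arm can. A call with a gripper value outside its range is refused whole. The fingers move at their own pace and stop on an object; the grip force is fixed at half the most. Time passes only in rows, so rows that repeat a pose let the fingers close, or fill a call up. It gives the time, the measured TCP pose, the force, the opening and the grip force at its end, in the units of the state.
- bot.get_obs(): the state, without advancing time (a new reading comes with each control period).
- bot.capture(name): name is "scene" or "side" or "wrist"; returns (picture, depth): 420x560x3 uint8, red, green, blue; 420x560 float32, mm along the optical axis (not along the pixel's ray), 0 where there is no reading.
- bot.calibration(name): a dict with "vertical_fov" (degrees; the focal length in pixels is half the picture's height over the tangent of half this angle, whatever the lens; pixels are square), "cx", "cy" (the principal point, pixels), "rvec" (rotation vector, rad) and "tvec" (3), from world to camera coordinates, as OpenCV has them; the wrist camera has in their place "tool_from_camera" (4x4, takes a point from camera to tool coordinates, whose origin is the TCP and whose axes are the flange's). Camera axes: x right, y down, z forward; pixel columns grow to the right and rows downward; lengths in mm; the calibration is good to about 2 mm. A picture is of the moment at which its call begins: read the wrist's pose just before it. calibration takes no time and is no camera call.
- bot.close_job(): hands the job in; it is judged then, once.
The state is a dict: "time": time; "joint_positions": joint angles; "dq": joint speeds; "tau": joint torques, N m; "tool_pos": TCP position; "tcp_rot": TCP orientation; "contact_force": force on the tool from outside, world axes, zero at the start; "moment": the same for the moment, N m; "grip_width": finger opening in mm; "finger_force": force on a finger pad.
Only numpy, scipy, OpenCV 4.12 (cv2) and the standard library are available. Lean on these libraries where they do the work, as an engineer would, in place of code of your own. Each camera call takes 0.05 s, during which the arm holds its last target. There are 200 camera calls.

TASK

On the architect's street model, stand the four model towers upright on the four coloured plots in order of height: the tallest on the plot next to the green park, then ever lower, the shortest on the plot farthest from the park. Centre each tower on its plot with its sides square to the plot, knock none of them over, and leave the brown courtyard house where it is.

Things in the scene. Friction and masses are not known exactly. Their poses are not given: they have to be found in the camera images.
- tower_white: Model tower (tallest of four), white foam with light grey floor lines: upright square block 40 x 40 mm, 135 mm high overall (flat sides to 129 mm, topped by a small 18 x 14 x 6 mm roof box), about 100 g. Stands loose on the table. Origin: centre of its underside, z up, x and y square to its sides. All four have the same 40 mm footprint and may be gripped by either pair of sides.
- tower_grey: Model tower (second tallest of four), dark grey board with black floor lines: upright square block 40 x 40 mm, 110 mm high overall (flat sides to 104 mm, topped by a small 18 x 14 x 6 mm roof box), about 110 g. Stands loose on the table. Origin: centre of its underside, z up, x and y square to its sides. All four have the same 40 mm footprint and may be gripped by either pair of sides.
- tower_wood: Model tower (third tallest of four), pale timber with dark brown floor lines: upright square block 40 x 40 mm, 85 mm high overall (flat sides to 79 mm, topped by a small 18 x 14 x 6 mm roof box), about 100 g. Stands loose on the table. Origin: centre of its underside, z up, x and y square to its sides. All four have the same 40 mm footprint and may be gripped by either pair of sides.
- tower_brick: Model tower (shortest of four), terracotta orange-red with white floor lines: upright square block 40 x 40 mm, 60 mm high overall (flat sides to 54 mm, topped by a small 18 x 14 x 6 mm roof box), about 80 g. Stands loose on the table. Origin: centre of its underside, z up, x and y square to its sides. All four have the same 40 mm footprint and may be gripped by either pair of sides.
- plot_blue: Plot: blue tile 60 x 60 mm fixed on the grey street board (140 x 560 mm, 12 mm thick, fixed). The four plots form a straight row along the board, 90 mm apart; the colours' places change and have no bearing on the order. Origin: centre of its underside, 12 mm above the table; a tower stands on its top, 3 mm above the origin. z up, x across the board, y along the row.
- plot_yellow: Plot: yellow tile 60 x 60 mm fixed on the grey street board (140 x 560 mm, 12 mm thick, fixed). The four plots form a straight row along the board, 90 mm apart; the colours' places change and have no bearing on the order. Origin: centre of its underside, 12 mm above the table; a tower stands on its top, 3 mm above the origin. z up, x across the board, y along the row.
- plot_red: Plot: red tile 60 x 60 mm fixed on the grey street board (140 x 560 mm, 12 mm thick, fixed). The four plots form a straight row along the board, 90 mm apart; the colours' places change and have no bearing on the order. Origin: centre of its underside, 12 mm above the table; a tower stands on its top, 3 mm above the origin. z up, x across the board, y along the row.
- plot_violet: Plot: violet tile 60 x 60 mm fixed on the grey street board (140 x 560 mm, 12 mm thick, fixed). The four plots form a straight row along the board, 90 mm apart; the colours' places change and have no bearing on the order. Origin: centre of its underside, 12 mm above the table; a tower stands on its top, 3 mm above the origin. z up, x across the board, y along the row.
- park: Park: green square 66 x 66 mm with four little round trees (up to 34 mm above the origin), fixed on one end of the street board in line with the plots, 90 mm from the centre of the nearest plot; either end. The other end has a bare grey plaza with a round fountain. Origin: centre of its underside, 12 mm above the table; z up, x and y parallel to those of the plots, y along the row.
- courtyard: Courtyard house study of brown card, 56 x 56 mm, up to 46 mm high, 0.2 kg, standing loose among the towers; not part of the job, to be left where it is. Origin: centre of its underside, z up.
Not all that is in view belongs to the job. Leave any blue look-alike of the tower_brick alone.

How it is judged:
By the outcome, as a careful person would: the job done as asked, in the order asked, and still so for the second after the job is handed in, with the robot touching nothing.
It also fails if it takes over 112 s, if anything falls off the work surface, if the arm or the gripper's body presses on something with over 40 N, if the wrist force passes 120 N, or if a joint passes its speed limit or range.

## Working session

There is one attempt and no reset: what is moved stays moved. The work goes in short steps, Python scripts to look and compute and a shell command to move; the robot and the scene stay as the last step left them, time stands still between calls to the robot, and variables do not carry over. Pictures are saved under pics/ and viewed, at most 14 in all, crops included, and the job is handed in when it is done.

```bash
mkdir -p pics; cat > h.py <<'E'
import numpy as np, cv2
from plant import bot
from scipy.spatial.transform import Rotation as R
def cam(n):
    c=bot.calibration(n); f=210/np.tan(np.radians(c["vertical_fov"])/2)
    if n=="wrist":
        o=bot.get_obs(); T=np.eye(4); T[:3,:3]=R.from_euler("xyz",o["tcp_rot"]).as_matrix(); T[:3,3]=o["tool_pos"]
        M=T@np.array(c["tool_from_camera"])
    else:
        M=np.eye(4); Rm=cv2.Rodrigues(np.array(c["rvec"],float))[0]; M[:3,:3]=Rm.T; M[:3,3]=-Rm.T@np.array(c["tvec"],float).ravel()
    return f,c["cx"],c["cy"],M
def world(d,C):
    f,cx,cy,M=C; v,u=np.mgrid[:420,:560]
    P=np.stack([(u-cx)/f*d,(v-cy)/f*d,d],-1)@M[:3,:3].T+M[:3,3]
    P[d<=0]=np.nan; return P
def snap(n,name):
    C=cam(n); im,d=bot.capture(n); cv2.imwrite(f"pics/{name}.png",im[:,:,::-1]); np.savez(f"pics/{name}.npz",im=im,d=d,M=C[3],k=np.array(C[:3]))
    return im,d,C
E
python3 - <<'E'
from h import *
for n in ("scene","side","wrist"):
    im,d,C=snap(n,n+"0"); print(n,C[:3],C[3].round(2).tolist())
print(bot.get_obs(),bot.grip_point_offset); 
a=[cv2.imread(f"pics/{n}0.png") for n in("scene","side","wrist")]
E
```

```text
scene (np.float64(514.7938359154878), 286.9181334825252, 203.6000140706719) [[-0.11, 0.83, -0.54, 1059.99], [0.99, 0.09, -0.06, 56.83], [0.0, -0.55, -0.84, 906.99], [0.0, 0.0, 0.0, 1.0]]
side (np.float64(428.04905025536664), 281.27983463941956, 204.7291623352164) [[1.0, 0.01, 0.01, 498.29], [0.0, -0.78, 0.62, -519.67], [0.01, -0.62, -0.78, 710.41], [0.0, 0.0, 0.0, 1.0]]
wrist (np.float64(294.7731838613797), 280.1368672955844, 210.29084833681586) [[1.0, 0.0, -0.0, 525.1], [0.0, -0.96, -0.29, 78.95], [-0.0, 0.29, -0.96, 384.49], [0.0, 0.0, 0.0, 1.0]]
{'time': 0.15, 'joint_positions': array([-1.46008915e-01,  3.42564156e-01,  1.52478781e+00, -2.09875652e-05,
        1.27541483e+00, -1.45974635e-01]), 'dq': array([ 1.05907312e-03, -6.06564596e-04, -6.79814591e-04, -1.42609858e-04,
        1.93326739e-05, -3.61253910e-04]), 'tau': array([ 7.52666965e-04, -4.31470585e+01, -2.44352603e+01,  7.18239485e-02,
        5.38185902e-02, -1.32920518e-04]), 'tool_pos': array([5.24693294e+02, 5.62259316e-02, 2.26207267e+02]), 'tcp_rot': array([-3.14042808e+00, -1.50928473e-04,  1.57076808e+00]), 'contact_force': array([-1.09715283, -0.15020702,  0.17235874]), 'moment': array([-0.02705516,  0.01588362, -0.01141406]), 'finger_force': 0.0, 'grip_width': 91.84950298023232} -18.8
```

View pics/scene0.png

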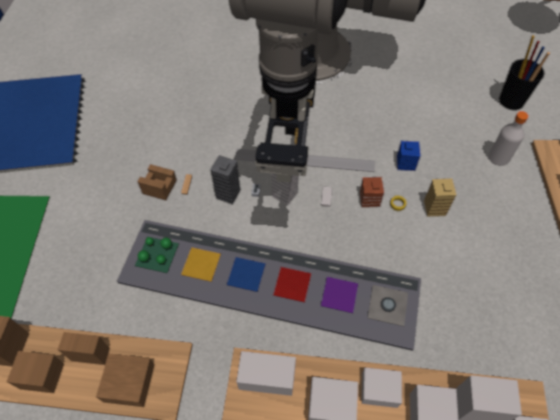

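View pics/side0.png

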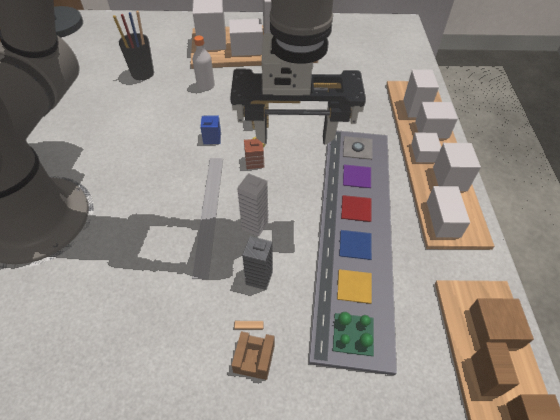

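Scene camera: the park is at (155,250), followed by yellow (201,264), blue (247,274), red (293,284) and violet (340,295). Grey is at (226,180), brick (372,192), wood (440,197) and the courtyard house (157,182). White is only visible in the side view, at (252,205). A blue look-alike is at (408,155). So the order is white→yellow, grey→blue, wood→red, brick→violet.

```bash
cat > m.py <<'E'
from h import *
H=dict(white=129,grey=104,wood=79,brick=54)
HSV=dict(yellow=(20,33),blue=(100,118),red=(0,6),violet=(132,155))
def ray(uv,C,z):
    f,cx,cy,M=C; uv=np.atleast_2d(uv).astype(float)
    r=np.c_[(uv[:,0]-cx)/f,(uv[:,1]-cy)/f,np.ones(len(uv))]@M[:3,:3].T
    return (M[:3,3]+r*((z-M[2,3])/r[:,2])[:,None])[:,:2]
def load(n):
    q=np.load(f"pics/{n}.npz"); return q["im"],q["d"],(*q["k"],q["M"])
def rect(m,C,z):
    c=max(cv2.findContours(m,cv2.RETR_EXTERNAL,cv2.CHAIN_APPROX_NONE)[0],key=cv2.contourArea)
    p=ray(c[:,0],C,z); (x,y),(w,h),a=cv2.minAreaRect(p.astype(np.float32)); a=(a+45)%90-45
    return np.array([x,y,w,h,a]).round(1)
def tops(n,zt,tol=4,x=(300,800),y=(-350,350)):
    im,d,C=load(n); P=world(d,C)
    m=((abs(P[...,2]-zt)<tol)&(P[...,0]>x[0])&(P[...,0]<x[1])&(abs(P[...,1])<350)).astype(np.uint8)
    k,l,s,c=cv2.connectedComponentsWithStats(cv2.morphologyEx(m,cv2.MORPH_CLOSE,np.ones((3,3))))
    for i in range(1,k):
        if s[i,4]>60: print(n,zt,"pix",c[i].round(),"area",s[i,4],rect((l==i).astype(np.uint8),C,zt),"rgb",np.median(im[(l==i)],0))
def plots(n):
    im,d,C=load(n); P=world(d,C); hs=cv2.cvtColor(im,cv2.COLOR_RGB2HSV)
    for k,(a,b) in HSV.items():
        m=((hs[...,0]>=a)&(hs[...,0]<=b)&(hs[...,1]>150)&(hs[...,2]>60)&(abs(P[...,2]-15)<6)&(P[...,0]>500)).astype(np.uint8)
        print(n,k,rect(m,C,15),np.nanmedian(P[m>0][:,2]).round(1))
if __name__=="__main__":
    for n in("scene0","side0"):
        for k,z in H.items(): print(k); tops(n,z)
        plots(n)
E
python3 m.py
```

```text
white
grey
scene0 104 pix [223. 166.] area 315 [ 464.8 -131.8   42.    42.9  -15.5] rgb [85. 84. 86.]
wood
scene0 79 pix [225. 179.] area 78 [ 476.6 -125.2   30.8   56.    29.5] rgb [42. 42. 43.]
scene0 79 pix [443. 188.] area 311 [451.4 301.3  45.3  41.9   7.9] rgb [164. 141.  93.]
brick
scene0 54 pix [410. 150.] area 283 [339.8 243.   43.7  42.6   6.4] rgb [ 26.  58. 129.]
scene0 54 pix [372. 186.] area 307 [445.1 166.4  44.5  41.2   6.4] rgb [125.  67.  46.]
scene0 54 pix [283. 186.] area 61 [463.5 -10.   29.3  54.2  14.5] rgb [78. 75. 75.]
scene0 54 pix [439. 199.] area 77 [460.1 293.1  57.   31.7 -37.9] rgb [94. 79. 51.]
scene0 yellow [ 637.  -153.1   57.5   58.1   -6.7] 16.2
scene0 blue [648.3 -64.   55.7  56.3  -7. ] 16.4
scene0 red [659.4  25.5  57.2  57.8  -7. ] 16.3
scene0 violet [670.4 114.7  55.2  55.8  -7.3] 16.4
white
side0 129 pix [252. 185.] area 358 [451.3 -14.8  43.3  41.7 -27.4] rgb [119. 115. 114.]
grey
side0 104 pix [253. 199.] area 90 [455.7 -26.1  56.9  33.   18.5] rgb [106. 102. 102.]
side0 104 pix [257. 249.] area 443 [ 464.3 -134.3   42.8   40.7  -16.3] rgb 
[... 212 characters left out ...]
4 pix [210. 122.] area 189 [338.5 240.3  39.2  46.1   5.4] rgb [ 64.  87. 161.]
side0 54 pix [253. 147.] area 221 [443.1 162.4  39.9  47.2   8.4] rgb [153.  95.  76.]
side0 54 pix [254. 216.] area 68 [454.8 -27.1  54.9  30.2  16.6] rgb [106.  101.5 102. ]
side0 yellow [ 637.  -155.3   58.5   57.3   -7.1] 15.6Traceback (most recent call last):
  File "m.py", line 28, in <module>
    plots(n)
    ~~~~~^^^
  File "m.py", line 24, in plots
    print(n,k,rect(m,C,15),np.nanmedian(P[m>0][:,2]).round(1))
              ~~~~^^^^^^^^
  File "m.py", line 11, in rect
    c=max(cv2.findContours(m,cv2.RETR_EXTERNAL,cv2.CHAIN_APPROX_NONE)[0],key=cv2.contourArea)
ValueError: max() iterable argument is empty
```

```bash
python3 - <<'E'
from m import *
for k,z in H.items(): print(k); tops("wrist0",z)
try: plots("wrist0")
except Exception as e: print(e)
E
```

```text
white
wrist0 129 pix [201. 223.] area 1534 [452.5 -11.   41.7  40.  -27.1] rgb [139. 136. 132.]
grey
wrist0 104 pix [216. 199.] area 113 [461.4   5.8   3.7  39.7 -28.9] rgb [122. 119. 116.]
wrist0 104 pix [226. 322.] area 630 [ 464.4 -134.    35.4   39.9  -15.6] rgb [125. 127. 127.]
wood
wrist0 79 pix [221. 193.] area 89 [461.1   5.8   3.   39.7 -27.8] rgb [124. 122. 119.]
brick
wrist0 54 pix [198.  30.] area 1607 [444.2 166.1  40.6  41.1   8.3] rgb [190. 115.  87.]
wrist0 54 pix [224. 188.] area 73 [461.1   5.8   2.7  40.3 -27.7] rgb [136. 135. 134.]
wrist0 54 pix [236. 280.] area 102 [ 470.3 -112.4    5.2   38.7  -15.9] rgb [77. 78. 77.]
wrist0 yellow [ 624.7 -129.6   28.6   20.5    0. ] 15.3
wrist0 blue [649.1 -63.2  58.6  58.7  -6.9] 15.4
wrist0 red [660.1  25.4  59.5  59.6  -7.1] 15.4
max() iterable argument is empty
```

View pics/wrist0.png

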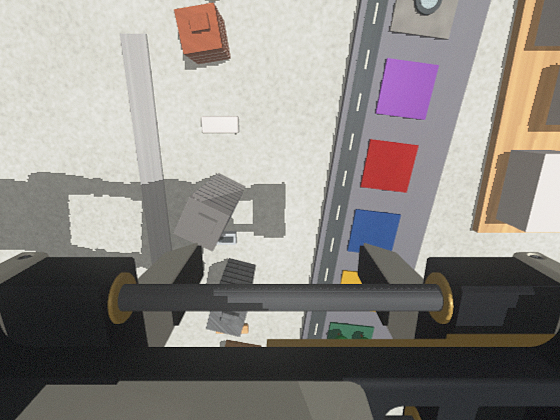

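The wrist view shows white's top at (201,223), brick at (198,30) and the blue and red plots at (374,229) and (389,165). All of them agree with the fixed cameras and with the given sizes. I'll move above white and turn.

```bash
python3 -m crank '[[[1,-0.6,-3.6,2,8],[1,-1.15,-7.2,4,16],[1,-1.15,-7.2,6,24],[1,-1.15,-7.25,6,27.2],[1,-1.15,-7.25,6,27.2],[1,-1.15,-7.25,6,27.2],[1,-1.15,-7.25,6,27.2],[1,-1.15,-7.25,6,27.2],[1,-1.15,-7.25,6,27.2],[1,-1.15,-7.25,6,27.2]]]'
```

```text
time: 1.15
tool_pos: [452.6, -11.5, 166.8]
tcp_rot: [3.141, -0.0, 1.096]
contact_force: [-0.0, 0.4, 0.1]
grip_width: 91.6
finger_force: 0.0
```

```bash
python3 -m crank '[[[1,0,0,3,0],[1,0,0,6,0],[1,0,0,8.8,0],[1,0,0,8.8,0],[0.2,0,0,8.8,0],[0.2,0,0,8.8,0],[0.2,0,0,8.8,0],[0.2,0,0,8.8,0],[0.2,0,0,8.8,0],[0.2,0,0,8.8,0]]]'
```

```text
time: 2.15
tool_pos: [452.7, -11.5, 79.0]
tcp_rot: [3.141, -0.0, 1.096]
contact_force: [-0.0, -0.6, -0.4]
grip_width: 48.4
finger_force: 0.0
```

```bash
python3 -m crank '[[[0.2,0,0,0,0],[0.2,0,0,0,0],[0.2,0,0,0,0],[0.2,0,0,0,0],[0.2,0,0,-1,0],[0.2,0,0,-3,0],[0.2,0,0,-5,0],[0.2,0,0,-6,0],[0.2,0,0,-6,0],[0.2,0,0,-6,0]]]'; python3 - <<'E'
from m import *
snap("wrist","w1"); tops("wrist1" if 0 else "w1",189); 
E
```

```text
time: 3.15
tool_pos: [452.2, -11.4, 138.4]
tcp_rot: [-3.141, 0.0, 1.096]
contact_force: [-0.9, -0.2, -1.3]
grip_width: 39.8
finger_force: 30.0
w1 189 pix [280. 276.] area 1401 [460.8   5.    6.9  39.7 -27.2] rgb [139. 135. 132.]
w1 189 pix [277. 326.] area 1938 [449.9 -16.1  13.8  46.4 -27.2] rgb [138. 135. 131.]
```

```bash
python3 -m crank '[[[0.2,-0.4,2.5,0,-2],[0.2,-0.9,5.5,0,-5],[0.2,-1.5,8.5,0,-8],[0.2,-2.1,11.5,0,-11],[0.2,-2.6,14.5,0,-14],[0.2,-3.1,17.5,0,-17],[0.2,-3.7,20.5,0,-20.2],[0.2,-4.1,22.3,0,-20.2],[0.2,-4.14,23,0,-20.2],[0.2,-4.14,23,0,-20.2]]]'; python3 - <<'E'
from m import *
snap("wrist","w2"); tops("w2",189); 
o=bot.get_obs(); print(o["tool_pos"],o["tcp_rot"])
plots("w2")
E
```

```text
time: 4.2
tool_pos: [637.9, -153.5, 137.2]
tcp_rot: [-3.139, -0.001, 1.448]
contact_force: [-0.7, -0.5, -1.7]
grip_width: 39.7
finger_force: 30.0
w2 189 pix [281. 277.] area 1281 [ 640.7 -134.8    6.3   39.3   -7. ] rgb [150. 146. 143.]
w2 189 pix [228. 323.] area 108 [ 615.5 -155.2   13.7    1.7   -9.8] rgb [109. 106.  98.]
w2 189 pix [280. 326.] area 1867 [ 639.7 -158.1   13.7   43.    -7. ] rgb [150. 147. 143.]
[ 637.39698442 -152.89238721  137.53148306] [-3.13929324e+00 -7.28468305e-04  1.44845575e+00]
w2 yellow [ 639.6 -143.5   39.2   59.6   -7. ] 15.4
w2 blue [649.3 -64.2  58.7  59.   -7.1] 15.5
w2 red [658.1   7.4  23.9  59.4  -7.1] 15.5Traceback (most recent call last):
  File "<stdin>", line 4, in <module>
  File "m.py", line 24, in plots
    print(n,k,rect(m,C,15),np.nanmedian(P[m>0][:,2]).round(1))
              ~~~~^^^^^^^^
  File "m.py", line 11, in rect
    c=max(cv2.findContours(m,cv2.RETR_EXTERNAL,cv2.CHAIN_APPROX_NONE)[0],key=cv2.contourArea)
ValueError: max() iterable argument is empty
```

View pics/w2.png

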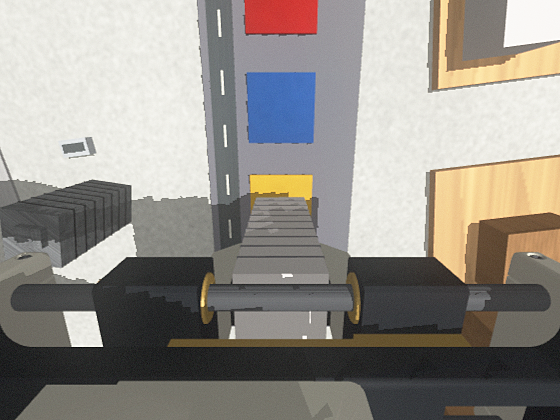

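The picture shows white held in line with the row, over yellow (280,185). Measured from its top edge it sits about 2 mm too far along +row, so I'll correct that while lowering.

```bash
python3 -m crank '[[[0.2,-0.1,0,1,0],[0.2,-0.2,0,2,0],[0.2,-0.2,0,3,0],[0.2,-0.2,0,3.7,0],[0.2,-0.2,0,4.1,0],[0.2,-0.2,0,4.25,0],[0.2,-0.2,0,4.3,0],[0.2,-0.2,0,4.35,0],[0.2,-0.2,0,4.35,0],[0.2,-0.2,0,4.35,0]]]'
```

```text
time: 5.25
tool_pos: [638.1, -155.5, 95.5]
tcp_rot: [3.141, 0.0, 1.449]
contact_force: [0.3, 0.2, -1.1]
grip_width: 39.8
finger_force: 30.0
```

```bash
python3 -m crank '[[[0.2,0,0,0.1,0],[0.2,0,0,0.15,0],[0.2,0,0,0.15,0],[0.42,0,0,0.15,0],[0.48,0,0,0.15,0],[0.55,0,0,0.15,0],[0.65,0,0,0.15,0],[0.75,0,0,0.15,0],[0.85,0,0,0.15,0],[0.85,0,0,0.15,0]]]'; python3 -m crank '[[[1,0,0,-1,0],[1,0,0,-3,0],[1,0,0,-5,0],[1,0,0,-8,0],[1,0,0,-11,0],[1,0,0,-13,0],[1,0,0,-13,0],[1,0,0,-13,0],[1,0,0,-13,0],[1,0,0,-13,0]]]'; cat > chk.py <<'E'
import sys; from m import *
n=sys.argv[1]; snap("wrist",n); o=bot.get_obs(); print(o["tool_pos"],o["tcp_rot"],o["grip_width"])
for z in sys.argv[2:]: tops(n,float(z))
try: plots(n)
except Exception: pass
E
python3 chk.py w3 144
```

```text
time: 6.25
tool_pos: [637.9, -155.4, 93.8]
tcp_rot: [3.141, 0.0, 1.449]
contact_force: [0.4, 0.0, 1.0]
grip_width: 76.0
finger_force: 0.0
time: 7.25
tool_pos: [637.4, -155.2, 222.3]
tcp_rot: [-3.139, -0.001, 1.449]
contact_force: [-0.1, 0.8, -0.3]
grip_width: 91.7
finger_force: 0.0
[ 637.49098132 -155.23909657  222.44386395] [-3.13946990e+00 -5.41806993e-04  1.44867115e+00] 91.7269056227052
w3 144.0 pix [280. 219.] area 1800 [ 638.2 -155.5   40.1   40.    -6.9] rgb [145. 141. 138.]
w3 yellow [ 639.5 -142.5   39.1   59.4   -7.5] 15.5
w3 blue [649.4 -63.8  57.8  58.5  -7. ] 15.5
w3 red [659.8  20.9  50.9  59.2  -7. ] 15.5
```

```bash
python3 - <<'E'
from m import *
for n in("scene","side"):
    snap(n,n+"1"); tops(n+"1",144)
    for z in (104,79,54): tops(n+"1",z)
    try: plots(n+"1")
    except Exception: pass
E
```

```text
scene1 144 pix [189. 230.] area 404 [ 637.8 -155.7   40.8   42.7   -8. ] rgb [123.5 117.5 117. ]
scene1 104 pix [223. 166.] area 314 [ 465.6 -131.9   42.6   44.   -16. ] rgb [76. 75. 77.]
scene1 104 pix [193. 248.] area 76 [ 648.1 -148.8   29.    55.6   35.6] rgb [89. 85. 85.]
scene1 79 pix [225. 179.] area 75 [ 476.5 -124.5   30.4   55.2   30.3] rgb [45. 44. 46.]
scene1 79 pix [443. 188.] area 315 [451.4 301.6  45.3  41.4   7.9] rgb [180. 155. 103.]
scene1 54 pix [410. 149.] area 266 [3.385e+02 2.430e+02 4.520e+01 4.060e+01 3.000e-01] rgb [ 31.  65. 144.]
scene1 54 pix [226. 186.] area 69 [ 475.5 -125.6   32.    55.5   27.6] rgb [46. 45. 46.]
scene1 54 pix [372. 185.] area 305 [443.9 166.2  42.1  41.4   6.4] rgb [138.  75.  52.]
scene1 54 pix [438. 199.] area 82 [460.3 293.   57.   32.3 -37.9] rgb [104.   87.5  57.5]
scene1 54 pix [198. 261.] area 66 [ 647.7 -149.    29.4   54.8   36.1] rgb [89. 85. 86.]
scene1 yellow [ 637.4 -153.1   57.5   57.5   -7. ] 16.2
scene1 blue [648.3 -63.8  55.2  56.3  -6.8] 16.4
scene1 red [659.2  25.5  57.   57.6  -7. ] 16.3
scene1 violet [670.5 114.5  
[... 189 characters left out ...]
gb [89.  89.  88.5]
side1 104 pix [360. 270.] area 82 [ 628.1 -169.3   27.1   52.2  -43.8] rgb [111. 107. 107.]
side1 79 pix [258.  98.] area 184 [450.6 297.7  39.9  48.3   8.5] rgb [220.  193.5 138. ]
side1 79 pix [358. 277.] area 86 [ 627.4 -168.8   27.6   53.6   43.7] rgb [113. 110. 109.]
side1 79 pix [256. 265.] area 69 [ 460.1 -152.2   11.8   41.1   -2.5] rgb [76. 75. 75.]
side1 54 pix [210. 122.] area 207 [338.5 240.6  39.2  45.6   5.4] rgb [ 74.  98. 179.]
side1 54 pix [253. 146.] area 220 [443.2 162.9  39.9  46.6   8.9] rgb [171. 108.  88.]
side1 54 pix [356. 285.] area 73 [ 629.3 -171.5   22.8   48.6  -40. ] rgb [111. 108. 108.]
side1 yellow [ 657.6 -171.7   30.4   12.3   -7.1] 15.4
```

View pics/w3.png

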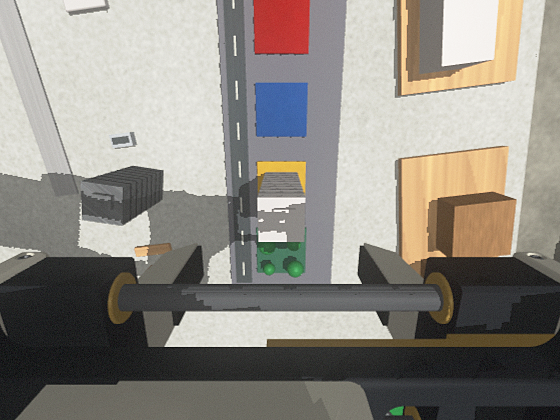

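The picture shows white on yellow at (280,218). All three cameras agree that it sits 2–3 mm too far toward the park, so I'll regrip and shift it.

```bash
python3 -m crank '[[[1,0,0,3,0],[1,0,0,6,0],[1,0,0,9,0],[1,0,0,11,0],[1,0,0,12.5,0],[1,0,0,12.9,0],[0.3,0,0,13,0],[0.2,0,0,13,0],[0.2,0,0,13,0],[0.2,0,0,13,0]]]'
python3 -m crank '[[[0.2,0,0,0,0],[0.2,0,0,0,0],[0.2,0,0,0,0],[0.2,0,0,0,0],[0.2,0,0,0,0],[0.2,0,0,0,0],[0.2,0,0,0,0],[0.2,0,0,-0.3,0],[0.2,0,0,-0.5,0],[0.2,0,0,-0.5,0]]]'
python3 -m crank '[[[0.2,0.12,0,0,0],[0.2,0.24,0,0,0],[0.2,0.24,0,0,0],[0.2,0.24,0,0.2,0],[0.2,0.24,0,0.4,0],[0.2,0.24,0,0.5,0],[0.2,0.24,0,0.5,0],[0.42,0.24,0,0.5,0],[0.48,0.24,0,0.5,0],[0.55,0.24,0,0.5,0]]]'
python3 -m crank '[[[0.7,0,0,0,0],[0.85,0,0,0,0],[0.95,0,0,0,0],[1,0,0,-2,0],[1,0,0,-5,0],[1,0,0,-9,0],[1,0,0,-13,0],[1,0,0,-13,0],[1,0,0,-13,0],[1,0,0,-13,0]]]'
python3 chk.py w4 144 104
```

```text
time: 8.4
tool_pos: [638.4, -155.6, 94.7]
tcp_rot: [3.14, 0.0, 1.449]
contact_force: [0.5, 0.5, 0.3]
grip_width: 64.3
finger_force: 0.0
time: 9.4
tool_pos: [638.1, -155.5, 99.0]
tcp_rot: [3.141, 0.0, 1.449]
contact_force: [-0.5, -0.4, -1.2]
grip_width: 40.2
finger_force: 30.0
time: 10.4
tool_pos: [638.3, -153.1, 93.7]
tcp_rot: [3.141, 0.0, 1.449]
contact_force: [-1.2, 0.4, 0.7]
grip_width: 47.9
finger_force: 0.0
time: 11.4
tool_pos: [637.5, -152.8, 222.3]
tcp_rot: [-3.139, -0.001, 1.449]
contact_force: [0.2, -0.3, -1.0]
grip_width: 91.8
finger_force: 0.0
[ 637.47521053 -152.81739058  221.9207757 ] [-3.13853221e+00 -7.21075741e-04  1.44854963e+00] 91.73009400693357
w4 144.0 pix [281. 219.] area 1799 [ 638.5 -153.1   40.1   39.9   -7. ] rgb [145. 142. 138.]
w4 104.0 pix [104. 205.] area 1445 [ 466.2 -131.4   41.3   41.8  -15.8] rgb [103. 104. 103.]
w4 104.0 pix [281. 187.] area 82 [ 641.1 -134.3    2.    39.3   -7. ] rgb [123. 120. 117.]
w4 yellow [ 639.6 -140.6   35.3   59.5   -7.9] 15.4
w4 blue [649.2 -63.6  58.   58.9  -7. ] 15.5
w4 red [659.9  22.2  52.9  59.3  -7. ] 15.5
```

White is now centred to within 0.5 mm. Grey is next.

```bash
python3 -m crank '[[[1,0,-4,0,2],[1,0,-8,0,4],[1,0,-12,1,6],[1,0.05,-16,4,8],[1,0.05,-17.37,7,8.9],[1,0.05,-17.37,9,8.9],[1,0.05,-17.37,9,8.9],[1,0.05,-17.37,9,8.9],[1,0.05,-17.37,9,8.9],[1,0.05,-17.37,9,8.9]]]'
python3 chk.py w5 104
```

```text
time: 12.45
tool_pos: [466.7, -131.6, 134.5]
tcp_rot: [3.14, 0.0, 1.293]
contact_force: [-0.5, -0.1, -0.2]
grip_width: 91.8
finger_force: 0.0
[ 466.52969546 -131.57650651  134.45608087] [3.13999705e+00 2.16480893e-04 1.29350517e+00] 92.28611626255599
w5 104.0 pix [514. 199.] area 764 [ 632.7 -153.1   42.9   36.1   -7.2] rgb [106. 104. 100.]
w5 104.0 pix [276. 240.] area 2618 [ 465.1 -130.9   40.9   40.   -15.9] rgb [105. 105. 105.]
w5 yellow [ 638.  -153.2   60.1   60.7   -7.1] 15.4
w5 blue [648.9 -63.9  59.5  60.2  -7. ] 15.5
w5 red [637.9  -1.8   2.8  22.7 -15.8] 15.4
```

```bash
python3 -m crank '[[[1,0.03,-0.15,3,0],[1,0.03,-0.15,6,0],[1,0.03,-0.15,8,0],[0.4,0.03,-0.15,8,0],[0.2,0.03,-0.15,8,0],[0.2,0.03,-0.15,8,0],[0.2,0.03,-0.15,8,0],[0.2,0.03,-0.15,8,0],[0.2,0.03,-0.15,8,0],[0.2,0.03,-0.15,8,0]]]'
python3 -m crank '[[[0.2,0,0,0,0],[0.2,0,0,0,0],[0.2,0,0,0,0],[0.2,0,0,0,0],[0.2,0,0,-1,0],[0.2,0,0,-3,0],[0.2,0,0,-5,0],[0.2,0,0,-7,0],[0.2,0,0,-7,0],[0.2,0,0,-7,0]]]'
```

```text
time: 13.5
tool_pos: [464.6, -130.7, 54.0]
tcp_rot: [3.141, 0.0, 1.293]
contact_force: [-0.4, -0.0, -0.6]
grip_width: 40.4
finger_force: 0.0
time: 14.5
tool_pos: [464.4, -130.6, 123.7]
tcp_rot: [3.141, 0.0, 1.293]
contact_force: [-0.8, 0.6, -0.6]
grip_width: 39.9
finger_force: 30.0
```

```bash
python3 -m crank '[[[0.2,2.5,1.5,0,0],[0.2,5.2,3.5,0,-1],[0.2,7.8,6,0,-2.5],[0.2,9.8,8.8,0,-4],[0.2,11,11.6,0,-6],[0.2,11.5,14,0,-8],[0.2,11.5,15.5,0,-8.9],[0.2,11.5,15.93,0,-8.9],[0.2,11.5,15.93,0,-8.9],[0.2,11.5,15.93,0,-8.9]]]'
python3 -m crank '[[[0.2,0,0,1.5,0],[0.2,0,0,3,0],[0.2,0,0,4.2,0],[0.2,0,0,5,0],[0.2,0,0,5.3,0],[0.2,0,0,5.45,0],[0.2,0,0,5.45,0],[0.2,0,0,5.45,0],[0.2,0,0,5.45,0],[0.2,0,0,5.45,0]]]'
```

```text
time: 15.5
tool_pos: [648.1, -63.6, 122.9]
tcp_rot: [-3.14, -0.0, 1.448]
contact_force: [-0.6, 0.3, -0.6]
grip_width: 39.6
finger_force: 30.0
time: 16.5
tool_pos: [649.4, -63.8, 69.6]
tcp_rot: [3.141, 0.0, 1.449]
contact_force: [0.5, -0.0, -0.3]
grip_width: 40.0
finger_force: 30.0
```

```bash
python3 -m crank '[[[0.2,0,0,0.05,0],[0.2,0,0,0.05,0],[0.42,0,0,0.05,0],[0.46,0,0,0.05,0],[0.5,0,0,0.05,0],[0.55,0,0,0.05,0],[0.65,0,0,0.05,0],[0.8,0,0,0.05,0],[0.9,0,0,0.05,0],[1,0,0,0.05,0]]]'
python3 -m crank '[[[1,0,0,-1,0],[1,0,0,-4,0],[1,0,0,-8,0],[1,0,0,-12,0],[1,0,0,-15.5,0],[1,0,0,-15.5,0],[1,0,0,-15.5,0],[1,0,0,-15.5,0],[1,0,0,-15.5,0],[1,0,0,-15.5,0]]]'
python3 chk.py w6 119 144
```

```text
time: 17.5
tool_pos: [649.3, -63.7, 68.7]
tcp_rot: [3.141, 0.0, 1.449]
contact_force: [-1.0, 0.4, -0.4]
grip_width: 77.9
finger_force: 0.0
time: 18.5
tool_pos: [648.8, -63.7, 222.4]
tcp_rot: [-3.139, -0.0, 1.449]
contact_force: [0.2, -0.4, 0.7]
grip_width: 91.4
finger_force: 0.0
[648.8897146  -63.69777285 222.70671482] [-3.13980788e+00 -1.28855595e-04  1.44857900e+00] 91.59448038034294
w6 119.0 pix [281. 211.] area 1506 [649.9 -64.5  39.8  39.9  -7. ] rgb [83. 83. 83.]
w6 119.0 pix [280. 278.] area 170 [ 641.  -134.3    5.6   40.    -6.9] rgb [132.5 129.  126. ]
w6 144.0 pix [280. 321.] area 630 [ 637.3 -163.4   18.9   39.9   -6.9] rgb [236. 232. 228.]
w6 yellow [ 638.5 -152.7   59.    58.8   -7.1] 15.4
w6 blue [646.5 -38.5   7.4  39.6  -7. ] 15.4
w6 red [660.2  24.9  59.2  59.2  -7. ] 15.4
```

```bash
python3 -m crank '[[[1,3,-2,0,-1.5],[1,6.6,-4.5,0,-3],[1,10.2,-7,0,-4.5],[1,13.8,-9.6,0,-6],[1,17.4,-12.2,0,-7.5],[1,21,-14.8,0,-9],[1,24.6,-17.4,1,-11],[1,28.2,-20,2,-13],[1,31.5,-22.4,4,-15],[1,33.8,-24,6,-15]]]'
python3 -m crank '[[[1,0,0,1,0],[1,0,0,2,0],[1,0,0,3,0],[1,0,0,4,0],[1,0,0,4,0],[1,0,0,4,0],[1,0,0,4,0],[1,0,0,4,0],[1,0,0,4,0],[1,0,0,4,0]]]'
python3 chk.py w7 79 54
```

```text
time: 19.55
tool_pos: [450.7, 303.2, 163.3]
tcp_rot: [3.141, -0.001, 1.713]
contact_force: [0.1, -0.5, 0.5]
grip_width: 91.9
finger_force: 0.0
time: 20.55
tool_pos: [452.3, 301.1, 124.0]
tcp_rot: [3.141, -0.0, 1.71]
contact_force: [0.3, -0.5, -0.5]
grip_width: 91.5
finger_force: 0.0
[452.25121274 301.08085698 123.91152999] [ 3.14119239e+00 -7.70176685e-05  1.71046609e+00] 91.58528489581346
w7 79.0 pix [277. 230.] area 2363 [451.  302.8  39.9  41.    8.7] rgb [128. 113.  81.]
w7 54.0 pix [276. 197.] area 126 [448.  321.9  39.9   2.2   9.5] rgb [111.5  98.   70. ]
w7 54.0 pix [140. 253.] area 859 [339.6 253.3  41.7  25.6   2.5] rgb [35. 51. 96.]
w7 54.0 pix [249. 339.] area 550 [441.5 183.   40.1  15.7   8. ] rgb [160.   90.5  64. ]
```

```bash
python3 -m crank '[[[1,0.15,-0.1,3,-0.7],[1,0.15,-0.1,6,-0.7],[1,0.15,-0.1,9,-0.7],[1,0.15,-0.1,9.6,-0.7],[0.2,0.15,-0.1,9.6,-0.7],[0.2,0.15,-0.1,9.6,-0.7],[0.2,0.15,-0.1,9.6,-0.7],[0.2,0.15,-0.1,9.6,-0.7],[0.2,0.15,-0.1,9.6,-0.7],[0.2,0.15,-0.1,9.6,-0.7]]]'
python3 -m crank '[[[0.2,0,0,0,0],[0.2,0,0,0,0],[0.2,0,0,0,0],[0.2,0,0,0,0],[0.2,0,0,0,0],[0.2,0,0,-1,0],[0.2,0,0,-4,0],[0.2,0,0,-8,0],[0.2,0,0,-10,0],[0.2,0,0,-10,0]]]'
```

```text
time: 21.6
tool_pos: [451.2, 302.4, 28.2]
tcp_rot: [3.141, -0.0, 1.723]
contact_force: [0.2, 0.7, -0.1]
grip_width: 48.5
finger_force: 0.0
time: 22.6
tool_pos: [452.8, 303.2, 131.1]
tcp_rot: [3.135, -0.002, 1.723]
contact_force: [-0.2, -0.4, -1.8]
grip_width: 40.0
finger_force: 30.0
```

```bash
python3 -m crank '[[[0.2,-2,1,0,1],[0.2,-5,2.7,0,2.5],[0.2,-8.4,4.5,0,4.5],[0.2,-11.8,6.3,0,6.5],[0.2,-15.2,8.2,0,8.5],[0.2,-18.6,10,0,10.5],[0.2,-22,11.8,0,12.5],[0.2,-25.4,13.7,0,14.5],[0.2,-28.4,15.3,0,15.7],[0.2,-30,16.1,0,15.7]]]'
python3 chk.py w8 999; python3 -c "
from plant import bot;print(bot.get_obs()['tool_pos'])"
```

```text
time: 23.6
tool_pos: [656.2, 27.4, 125.6]
tcp_rot: [-3.14, 0.001, 1.446]
contact_force: [0.7, 0.1, -0.4]
grip_width: 40.0
finger_force: 30.0
[657.04953095  25.66932274 125.55837345] [-3.14071852e+00  1.46122715e-03  1.44510488e+00] 39.74969680069009
[657.04953095  25.66932274 125.55837345]
```

```bash
python3 -m crank '[[[0.2,0,0,0,0],[0.2,0,0,0,0],[0.2,0,0,0,0],[0.2,0,0,0,0],[0.2,0,0,0,0],[0.2,0,0,0,0],[0.2,0,0,0,0],[0.2,0,0,0,0],[0.2,0,0,0,0],[0.2,0,0,0,0]]]'; python3 chk.py w9 182
```

```text
time: 24.65
tool_pos: [655.5, 30.1, 127.7]
tcp_rot: [3.142, 0.0, 1.449]
contact_force: [0.2, 0.3, -0.8]
grip_width: 39.8
finger_force: 30.0
[655.52831252  30.12541453 127.73120736] [ 3.14155472e+00 -8.76701267e-08  1.44856963e+00] 40.21985767072888
w9 182.0 pix [280. 278.] area 1150 [658.3  49.9   5.3  38.6  -7. ] rgb [146. 127.  84.]
w9 182.0 pix [227. 324.] area 115 [633.5  30.4  13.4   2.   -6.1] rgb [108. 105.  96.]
w9 182.0 pix [280. 324.] area 2598 [655.6  27.7  13.3  38.7  -7. ] rgb [146. 127.  84.]
w9 182.0 pix [334. 324.] area 118 [677.7  25.   13.4   2.2  -6.1] rgb [108. 105.  96.]
```

```bash
python3 -m crank '[[[0.2,-0.2,0.2,1,0],[0.2,-0.4,0.45,3,0],[0.2,-0.45,0.51,5,0],[0.2,-0.45,0.51,6.5,0],[0.2,-0.45,0.51,7.5,0],[0.2,-0.45,0.51,8,0],[0.2,-0.45,0.51,8.3,0],[0.2,-0.45,0.51,8.4,0],[0.2,-0.45,0.51,8.4,0],[0.2,-0.45,0.51,8.4,0]]]'
```

```text
time: 25.7
tool_pos: [660.5, 25.1, 44.5]
tcp_rot: [3.14, -0.0, 1.449]
contact_force: [-0.6, -0.4, -1.1]
grip_width: 39.7
finger_force: 30.0
```

```bash
python3 -m crank '[[[0.2,0,0,0.05,0],[0.2,0,0,0.08,0],[0.2,0,0,0.08,0],[0.42,0,0,0.08,0],[0.46,0,0,0.08,0],[0.5,0,0,0.08,0],[0.55,0,0,0.08,0],[0.65,0,0,0.08,0],[0.8,0,0,0.08,0],[1,0,0,0.08,0]]]'
python3 -m crank '[[[1,0,0,-1,0],[1,0,0,-4,0],[1,0,0,-8,0],[1,0,0,-12,0],[1,0,0,-16,0],[1,0,0,-18,0],[1,0,0,-18,0],[1,0,0,-18,0],[1,0,0,-18,0],[1,0,0,-18,0]]]'
python3 chk.py w10 94 119
```

```text
time: 26.7
tool_pos: [660.1, 25.1, 43.0]
tcp_rot: [3.141, -0.0, 1.449]
contact_force: [0.2, 0.1, -0.8]
grip_width: 69.9
finger_force: 0.0
time: 27.7
tool_pos: [659.4, 25.1, 221.2]
tcp_rot: [-3.139, 0.0, 1.449]
contact_force: [-0.3, 0.4, 0.2]
grip_width: 91.8
finger_force: 0.0
[659.52337164  25.09709654 221.40132621] [-3.13898287e+00  1.17192791e-04  1.44854754e+00] 91.55118021075981
w10 94.0 pix [281. 203.] area 1326 [660.7  25.4  40.6  39.9  -6.9] rgb [143. 125.  88.]
w10 94.0 pix [282. 267.] area 149 [652.6 -45.5   4.8  38.7  -6.9] rgb [69. 69. 70.]
w10 94.0 pix [281. 336.] area 170 [ 640.7 -134.3    7.    39.6   -6.9] rgb [130.5 127.  125. ]
w10 119.0 pix [281. 280.] area 281 [651.9 -46.1   7.8  38.9  -6.9] rgb [123. 124. 125.]
w10 119.0 pix [283. 312.] area 110 [647.9 -83.6   2.4  39.2  -6.9] rgb [119. 120. 114.]
w10 yellow [ 662.2 -173.9   22.2    5.8   -5.8] 15.4
w10 blue [674.9 -72.2  41.5   4.1  -5.8] 15.5
w10 red [660.7  25.8  57.8  58.4  -7.1] 15.4
```

```bash
python3 - <<'E'
from m import *
hs=None
HSV.pop("yellow");HSV.pop("blue");HSV.pop("red")
try: plots("w10")
except Exception as e: print(e)
E
```

```text
max() iterable argument is empty
```

```bash
python3 -m crank '[[[1,1.5,-3,0,-2],[1,3.3,-6.5,0,-4],[1,5.1,-10,0,-7],[1,6.9,-14,1,-10],[1,8.7,-17.5,3,-13],[1,10.5,-21,6,-15.2],[1,11.37,-23,9,-15.2],[1,11.37,-23.14,11,-15.2],[1,11.37,-23.14,11,-15.2],[1,11.37,-23.14,11,-15.2]]]'
python3 -m crank '[[[1,0,0,0,0],[1,0,0,0,0],[1,0,0,0,0],[1,0,0,0,0],[1,0,0,0,0],[1,0,0,0,0],[1,0,0,0,0],[1,0,0,0,0],[1,0,0,0,0],[1,0,0,0,0]]]'
python3 chk.py w11 54
```

```text
time: 28.75
tool_pos: [444.7, 166.1, 113.1]
tcp_rot: [-3.142, 0.0, 1.714]
contact_force: [-0.3, -0.1, 0.4]
grip_width: 92.1
finger_force: 0.0
time: 29.75
tool_pos: [444.2, 166.1, 112.9]
tcp_rot: [3.142, 0.0, 1.714]
contact_force: [-0.4, -0.0, -1.2]
grip_width: 91.8
finger_force: 0.0
[444.19861223 166.16048963 112.90689098] [-3.14158218e+00 -1.77105909e-05  1.71389993e+00] 91.51924999239687
w11 54.0 pix [148.  99.] area 3058 [340.  244.   41.7  40.    2.7] rgb [ 64.  97. 186.]
w11 54.0 pix [278. 225.] area 2121 [443.6 167.2  40.   40.6   8.2] rgb [108.  73.  60.]
```

```bash
python3 -m crank '[[[1,0.09,-0.05,3,0],[1,0.09,-0.05,6,0],[1,0.09,-0.05,9,0],[1,0.09,-0.05,9.8,0],[0.2,0.09,-0.05,9.8,0],[0.2,0.09,-0.05,9.8,0],[0.2,0.09,-0.05,9.8,0],[0.2,0.09,-0.05,9.8,0],[0.2,0.09,-0.05,9.8,0],[0.2,0.09,-0.05,9.8,0]]]'
python3 -m crank '[[[0.2,0,0,0,0],[0.2,0,0,0,0],[0.2,0,0,0,0],[0.2,0,0,0,0],[0.2,0,0,0,0],[0.2,0,0,-1,0],[0.2,0,0,-4,0],[0.2,0,0,-8,0],[0.2,0,0,-10,0],[0.2,0,0,-10,0]]]'
```

```text
time: 30.8
tool_pos: [443.9, 167.0, 15.4]
tcp_rot: [3.141, -0.0, 1.714]
contact_force: [-0.2, -0.3, -0.1]
grip_width: 48.5
finger_force: 0.0
time: 31.8
tool_pos: [445.4, 167.4, 118.0]
tcp_rot: [3.135, -0.0, 1.714]
contact_force: [0.3, -0.5, -2.1]
grip_width: 39.8
finger_force: 30.0
```

```bash
python3 -m crank '[[[0.2,-0.8,2,0,1],[0.2,-2,5,0,3],[0.2,-3.2,8.3,0,5.5],[0.2,-4.5,11.6,0,8],[0.2,-5.8,15,0,10.5],[0.2,-7,18,0,13],[0.2,-8,20.4,0,15.2],[0.2,-8.4,21.6,0,15.2],[0.2,-8.46,21.78,0,15.2],[0.2,-8.46,21.78,0,15.2]]]'
python3 -m crank '[[[0.2,0,0,1,0],[0.2,0,0,3,0],[0.2,0,0,5,0],[0.2,0,0,6.5,0],[0.2,0,0,7.5,0],[0.2,0,0,8,0],[0.2,0,0,8.3,0],[0.2,0,0,8.35,0],[0.2,0,0,8.35,0],[0.2,0,0,8.35,0]]]'
```

```text
time: 32.8
tool_pos: [670.3, 114.3, 113.3]
tcp_rot: [-3.139, 0.0, 1.449]
contact_force: [-0.4, 0.7, -2.0]
grip_width: 39.5
finger_force: 30.0
time: 33.8
tool_pos: [671.7, 114.3, 32.2]
tcp_rot: [3.14, -0.0, 1.449]
contact_force: [-0.5, 0.5, -0.7]
grip_width: 39.7
finger_force: 30.0
```

```bash
python3 -m crank '[[[0.2,0,0,0.08,0],[0.2,0,0,0.13,0],[0.2,0,0,0.13,0],[0.42,0,0,0.13,0],[0.46,0,0,0.13,0],[0.5,0,0,0.13,0],[0.55,0,0,0.13,0],[0.65,0,0,0.13,0],[0.8,0,0,0.13,0],[1,0,0,0.13,0]]]'
python3 -m crank '[[[1,0,0,-1,0],[1,0,0,-4,0],[1,0,0,-8,0],[1,0,0,-12,0],[1,0,0,-16,0],[1,0,0,-19,0],[1,0,0,-19,0],[1,0,0,-19,0],[1,0,0,-19,0],[1,0,0,-19,0]]]'
python3 chk.py w12 69 94
python3 - <<'E'
from m import *
HSV.clear(); HSV["violet"]=(130,160); plots("w12")
for n in("scene","side"):
    snap(n,n+"2")
    for z in(144,119,94,69): tops(n+"2",z,x=(600,800))
E
```

```text
time: 34.8
tool_pos: [671.2, 114.3, 30.1]
tcp_rot: [3.142, 0.0, 1.449]
contact_force: [0.1, -0.3, -0.0]
grip_width: 69.7
finger_force: 0.0
time: 35.8
tool_pos: [670.6, 114.2, 218.4]
tcp_rot: [-3.139, 0.001, 1.449]
contact_force: [-0.5, -0.6, 0.1]
grip_width: 91.7
finger_force: 0.0
[670.69382805 114.22803973 218.63019273] [-3.13900716e+00  4.76467789e-04  1.44858156e+00] 91.9613753803816
w12 69.0 pix [281. 197.] area 1137 [671.9 114.6  39.9  40.   -6.9] rgb [122.  74.  62.]
w12 69.0 pix [281. 257.] area 109 [662.8  44.7   5.   39.   -6.9] rgb [118. 103.  71.]
w12 69.0 pix [282. 324.] area 144 [652.5 -44.8   7.3  38.3  -6.9] rgb [71.5 72.  72. ]
w12 94.0 pix [280. 273.] area 555 [662.2  36.7  21.6  39.7  -6.9] rgb [232. 208. 137.]
w12 94.0 pix [281. 337.] area 107 [651.9 -43.6   5.6  39.5  -2.7] rgb [71. 71. 70.]
w12 yellow [ 614.2 -120.5    3.7    3.    -8. ] 14.3
w12 blue [673.5 -82.8  25.6   5.7  -5.8] 15.4
w12 red [660.5  25.4  58.5  58.6  -6.9] 15.4
w12 violet [695.2 102.2   0.    0.    0. ] 15.7
w12 violet [695.2 102.2   0.    0.    0. ] 15.7
scene2 144 pix [190. 230.] area 429 [
[... 774 characters left out ...]
ide2 119 pix [364. 213.] area 385 [648.9 -67.1  43.4  39.7  -5.8] rgb [102. 101. 103.]
side2 119 pix [362. 265.] area 81 [ 632.2 -172.9   18.2   44.   -27.8] rgb [105. 100. 100.]
side2 94 pix [361. 184.] area 301 [659.2  22.6  44.1  38.8  -5.7] rgb [191. 164. 115.]
side2 94 pix [359. 227.] area 85 [648.3 -68.   41.   38.6  -5.6] rgb [61. 59. 60.]
side2 94 pix [359. 272.] area 78 [ 630.6 -171.2   21.4   46.8  -35.3] rgb [102.   98.5  97.5]
side2 69 pix [360. 160.] area 251 [669.9 110.9  45.8  39.4  -7.1] rgb [85. 59. 51.]
side2 69 pix [359. 197.] area 73 [650.9  10.1  24.9  49.8 -41.7] rgb [99. 84. 63.]
side2 69 pix [357. 280.] area 69 [ 632.3 -171.8   17.7   43.6  -28.2] rgb [104. 100.  99.]
```

View pics/scene2.png

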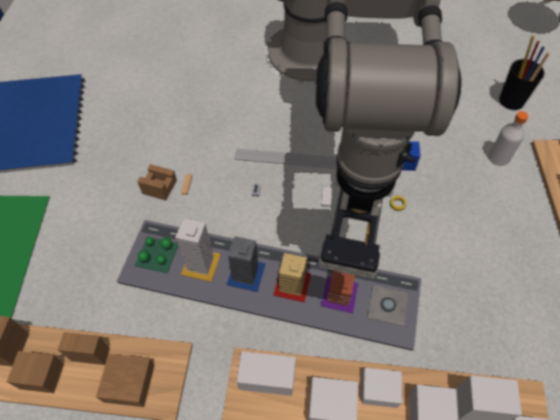

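The final scene picture shows white (195,245), grey (243,262), wood (292,275) and brick (342,287) upright in descending order from the park. The courtyard house at (157,182) hasn't moved, and every tower is within about 1 mm of its plot centre.

```bash
python3 -c "
from plant import bot; print(bot.close_job())"
```

```text
the job is handed in; nothing more can be done
None
```

The job is handed in: white, grey, wood and brick stand upright on yellow, blue, red and violet, tallest nearest the park, each within about 1 mm of its plot centre and square to it, and the courtyard house is where it was.

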